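Fit the sanding drum to the edge sander

ROBOT

A 6-joint arm with a two-finger parallel gripper is mounted at the origin on the work surface. World frame = base frame: x ahead of the robot, y to its left, z up, the work surface at z = 0. Lengths are in m, angles in rad, forces in N, time in s.
With the tool pointing down it reaches from about 0.35 to 0.925 m from the base axis. Payload 6.4 kg.
Tool frame: the origin (TCP) lies on the mounting face of the last link; the fingertips stand 199 mm ahead of it and the grasp point (between the pads) lies 180 mm ahead of it; z points along the fingers, y is the line along which they close (so a half turn about z gives the same grasp; the last joint's range is limited). The gripper opens to 94 mm and grips with 3 to 60 N. Pads are 16 mm wide; open, the fingers measure 119 mm over their backs; the gripper's body (75 mm by 177 mm) begins 78 mm behind the grasp point.
Start: joints at [-0.174, 0.245, 1.558, -0, 1.339, -0.174], TCP at [0.65, 0, 0.405] pointing down, gripper open.
Joint ranges: [-3.13, 3.13], [-1.02, 2.26], [0.13, 2.54], [-0.95, 4.09], [0.21, 2.88], [-2.74, 2.74]. Speed limits (rad/s): [2.57, 2.57, 3.14, 3.14, 3.14, 3.14].

INTERFACE

Orientations are given as a 3x3 rotation matrix whose columns are the frame's x, y, z axes.
In Python, from cell import get_obs, capture, sign_off, find_in, silhouettes gives the robot as it stands.
- The arm moves only by the tool servo_tool, never from a script. Its argument "rows" is text: rows parted by semicolons, each of 5 numbers parted by spaces: the shift along the world's x, y, z in mm, then the turn about the world's z in rad, then the closure, from 0 (fully open) to 1 (shut). In form: x y z roll gripper; .... A call has 1 to 5 rows; each row shifts and turns the commanded pose from where the row before left it; what a row does not reach is not made up. A row lasts 1/8 s, in which the tool goes at most 62.5 mm and 10.7 degrees, less where a joint would pass 70% of its speed; a pose out of reach is approached as far as the arm can. A call is refused whole if a number of a shift passes 62.5 or a number of a turn 0.188, either way. A call with a gripper value outside its range is refused whole. The fingers move at their own pace and stop on an object; "grip_force" is the grip in N (left out, the last holds). Time passes only in rows, so rows that do not move let the fingers close. It gives the time, the measured TCP pose, the force, the opening and the grip force at its end, in the units of the state.
- get_obs(): the state, without advancing time (a new reading comes with each control period).
- capture(name): name is "scene" or "side" or "wrist"; returns a dict with "pixels" (420x560x3 uint8, blue, green, red), "mtx" (3x3 intrinsics, pixels), "cam_to_world" (4x4, takes a point from camera to world coordinates). Camera axes: x right, y down, z forward; pixel columns grow to the right and rows downward; lengths in m; the calibration is good to about 2 mm. A picture is of the moment at which its call begins. There is no depth.
- sign_off(): hands the job in; it is judged then, once.
Trained networks look in a picture, given as the dict that the camera call returned (one of the last four; its "shot" number tells which), for a name from the list of things; names that differ only in an ending like _2 or _b are one class to them, and where a whole thing is asked for, a point or a joint stands for the part that bears it (a point fixed in the world has none). Each returns a list of dicts, best first, with "score" (0 to 1); they miss things now and then, are a little off and sometimes report something else, mostly with a low value. They report only what shows in the picture. A call takes as long as a camera call. They do not tell look-alikes from the thing itself.
- find_in(query, picture): "location" ([x, y, z] in m, in world coordinates, good to about 4 mm: the middle of the surface that is visible of it).
- silhouettes(query, picture): "mask" (420x560 bool, what is visible of it).
The state is a dict: "clock": time; "qpos": joint angles; "joint_velocities": joint speeds; "effort": joint torques, N m; "position": TCP position; "tool_rot": TCP orientation; "wrist_force": force on the tool from outside, world axes, zero at the start; "ft_torque": the same for the moment, N m; "gripper_width": finger opening in m; "grasp_force": force on a finger pad.
Only numpy, scipy, OpenCV 4.12 (cv2) and the standard library are available. Lean on these libraries where they do the work, as an engineer would, in place of code of your own. Each camera call takes 0.05 s, during which the arm holds its last target. There are 200 camera calls.

TASK

Fit the sanding drum to the spindle of the edge sander: set it over the spindle and turn it under light pressure until its notches drop over the two drive dogs and it sits fully home, then put the clamp flange on top with its hub upwards, and last push the lock cap straight down over the spindle end until it clicks home on the flange. Feel your way and never force anything, leave the other things on the bench where they are, and let go of everything at the end.

Things in the scene. Friction and masses are not known exactly. Their poses are not given: they have to be found in the camera images.
- sander: bench edge sander, fixed: grey cast table 260 x 240 mm, 20 mm high, lying on the bench, with an upright steel spindle in its middle. Origin on the spindle axis at bench level, z up. The spindle has stopped at any angle, which is NOT measured and differs each time: find it by feel or by eye. It stays put under light rubbing and slips round at 0.25 N m
- seat (a point): point on the spindle axis at the face of the round steel drive plate (52 mm across) at the spindle's foot, 32 mm above the bench; the drum's underside rests here when home. Two drive dogs stand 8 mm up from this face, opposite each other, each 6 mm wide and reaching from 15 to 21 mm off the axis; they turn with the spindle
- dogs_top (a point): point on the spindle axis, level with the tops of the two dogs, 8 mm above the seat: here the drum's underside stops while its notches are off the dogs. A light load of 4 to 8 N is right for turning it; set every part down at about 10 mm/s, as hard knocks and pushing by main force spoil the dogs
- spindle_top (a point): point on the spindle axis at its very top, 91 mm above the seat. The spindle is 24 mm thick up to 70 mm above the seat, then tapers over 4 mm to a neck 16 mm thick, whose last 4 mm is a cone 9 mm thick at the end
- balls (a point): point on the spindle axis, 83 mm above the seat, at the three spring balls (10 mm) that stand 3.5 mm out of the neck: the catch for the cap. The cap's lip meets them when its underside is 14 mm above its home; pushing it on takes up to 7 N over the next 5 mm or so, then it goes slack and the balls draw it down towards the hub
- drum: sanding drum, loose, upright: brown grit sleeve 60 mm across, 60 mm high overall, 0.25 to 0.42 kg, bore 25.8 mm right through (passes the balls freely). Origin at the centre of its underside, z up. Its lowest 10 mm is a bright foot with four dark notches 9.5 mm wide in the underside along its +x, +y, -x, -y: it drops over the dogs at every quarter turn, within about 5 degrees either way
- flange: clamp flange, loose, lying on the bench hub up: dark steel disc 54 mm across and 5 mm thick, with a raised hub 38 mm across, 14 mm high overall; bore 25.8 mm (passes the balls freely), 0.11 kg. Origin at the centre of its underside, z up. When home it lies on the drum, origin 60 mm above the seat
- cap: lock cap, loose, opening down: bright knurled knob 44 mm across, 26 mm high, closed top, 0.08 kg. Origin at the centre of its underside, z up. Its mouth is a lip 17.6 mm in bore and 4 mm thick, with a wider hollow above. When home it stands on the flange's hub, origin 74 mm above the seat, and takes 8 N or more to pull off
- glue_pot: glue pot with a brush standing in it, 100 mm across, 210 mm high, loose; origin at the centre of its underside. Leave alone
- hammer: hammer, 260 mm long, lying flat, loose. Leave alone
- cork_block: cork sanding block 100 x 60 x 35 mm, loose; origin at the centre of its underside. Leave alone
- tack_tin: flat round dark green tin 65 mm across, 45 mm high, loose; origin at the centre of its underside. Leave alone
Not all that is in view belongs to the job. What is shaped like the drum but red is not meant.

How it is judged:
By the outcome, as a careful person would: the job done as asked, in the order asked, and still so for the second after the job is handed in, with the robot touching nothing.
It also fails if it takes over 72 s, if anything falls off the work surface, if the arm or the gripper's body presses on something with over 40 N, if the wrist force passes 120 N, or if a joint passes its speed limit or range.

## Working session

There is one attempt and no reset: what is moved stays moved. The work goes in short steps, Python scripts to look and compute and a tool call to move; the robot and the scene stay as the last step left them, time stands still between calls to the robot, and variables do not carry over. Pictures are saved under pics/ and viewed, at most 10 in all, crops included, and the job is handed in when it is done.

Besides the shell and the picture viewer there is one more tool, called after ">>>" by a JSON object that holds its "method" and its "body". servo_tool: Moves the arm, as the interface text tells. Its arguments: {"type":"object","properties":{"rows":{"type":"string"},"grip_force":{"type":"number"}},"required":["rows"]}

```bash
mkdir -p pics; ls
cat > h.py <<'E'
from cell import *
import numpy as np, cv2
def look(n):
    return capture(n)
def px(p,c):
    T=np.linalg.inv(c["cam_to_world"]);q=c["mtx"]@(T[:3,:3]@np.array(p)+T[:3,3]);return (q[:2]/q[2]).round(1)
def ray(u,v,c,z):
    M=np.array(c["cam_to_world"]);d=M[:3,:3]@np.linalg.inv(c["mtx"])@[u,v,1];o=M[:3,3];return o+d*(z-o[2])/d[2]
E
python3 - <<'E'
from h import *
ims=[]
for n in("scene","side"):
    c=look(n);ims.append(c["pixels"])
    print(n,np.array(c["cam_to_world"]).round(2).tolist())
    for q in("sander","drum","flange","cap","glue_pot","hammer","cork_block","tack_tin"):
        for d in find_in(q,c)[:3]: print(q,round(d["score"],2),np.round(d["location"],3),px(d["location"],c))
    cv2.imwrite(f"pics/{n}0.png",c["pixels"])
E
```

```text
pics
scene [[-0.42, 0.55, -0.72, 1.51], [0.91, 0.24, -0.34, 0.38], [-0.01, -0.8, -0.6, 0.9], [0.0, 0.0, 0.0, 1.0]]
sander 0.87 [ 0.534 -0.1    0.02 ] [276.9 227.9]
drum 0.75 [0.473 0.166 0.049] [378.3 231.9]
drum 0.72 [0.575 0.142 0.049] [357.4 253.3]
flange 0.67 [0.656 0.191 0.006] [365.  292.5]
cap 0.54 [0.492 0.314 0.028] [432.2 258. ]
glue_pot 0.6 [0.717 0.366 0.075] [438.7 313.8]
hammer 0.61 [ 0.597 -0.399  0.023] [173.2 213.3]
cork_block 0.71 [ 0.376 -0.384  0.032] [217.1 173.5]
tack_tin 0.77 [0.761 0.098 0.04 ] [313.1 300.7]
side [[0.76, -0.46, 0.46, 0.0], [-0.65, -0.52, 0.55, -0.74], [-0.02, -0.72, -0.7, 0.96], [0.0, 0.0, 0.0, 1.0]]
sander 0.87 [ 0.479 -0.138  0.026] [282.8 265.1]
sander 0.29 [0.685 0.345 0.068] [238.7 148.5]
drum 0.64 [0.447 0.145 0.053] [214.7 211.1]
drum 0.64 [0.548 0.123 0.051] [245.6 200.3]
flange 0.67 [0.643 0.182 0.006] [258.7 189. ]
cap 0.59 [0.48  0.304 0.025] [197.5 188.3]
cap 0.48 [ 0.481 -0.138  0.023] [283.3 265.5]
glue_pot 0.69 [0.682 0.344 0.066] [238.1 149.2]
hammer 0.7 [ 0.584 -0.448  0.026] [395.6 315.8]
cork_block 0.94 [ 0.358 -0.408  0.035] [318.8 358.4]
cork_block 0.6 [ 0.484 -0.138  0.023] [284.1 264.9]
tack_tin 0.84 [0.739 0.088 0.046] [298.4 180.9]
```

Run:
```python
import cv2,numpy as np
a=cv2.imread("pics/scene0.png");b=cv2.imread("pics/side0.png")
A=cv2.resize(a[180:340,230:480],None,fx=3,fy=3,interpolation=cv2.INTER_CUBIC)
cv2.imwrite("pics/sc_crop.png",A)
B=cv2.resize(b[130:330,160:400],None,fx=3,fy=3,interpolation=cv2.INTER_CUBIC)
cv2.imwrite("pics/sd_crop.png",B)
```

```text
(no output)
```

View pics/sc_crop.png

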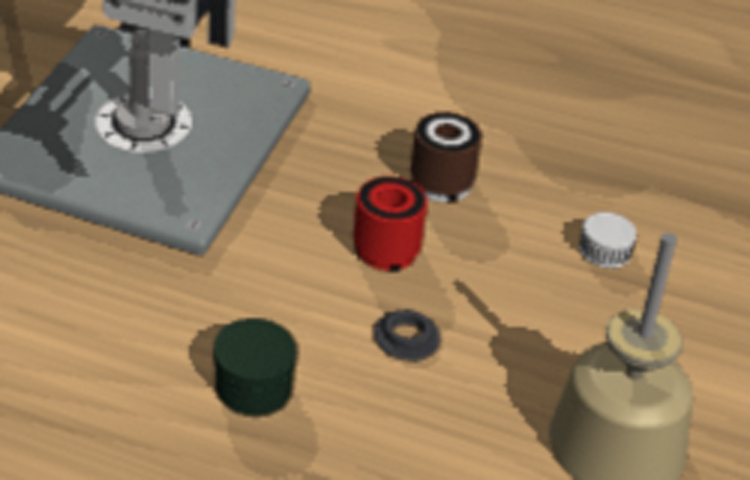

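View pics/sd_crop.png

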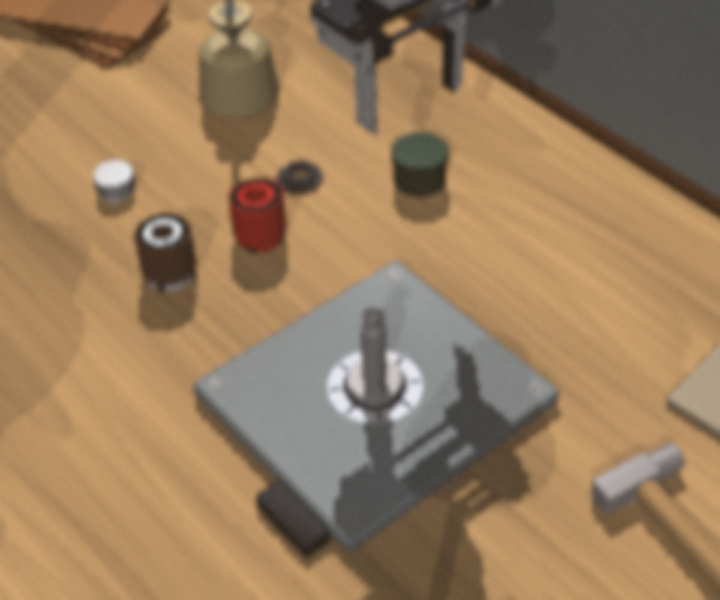

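The brown drum is at scene pixel (379,232), with white ring on top and bright notched foot. The red one at (358,254) is the look-alike. The flange is at (366,291), the cap at (433,259), and the spindle at about (278,205). In the side view these are the drum (215,211), flange (260,189), cap (198,190) and spindle top (285,235).

Run:
```python
from h import *
a=look("scene");b=look("side");w=look("wrist")
S=lambda u,v:(230+u/3,180+v/3)
D=lambda u,v:(160+u/3,130+v/3)
for n,p,q,z in(("drum",(447,130),(164,233),.06),("flange",(407,328),(300,174),.01),("cap",(609,228),(115,171),.026),("plate",(146,122),(376,378),.026),):
    print(n,ray(*S(*p),a,z).round(4),ray(*D(*q),b,z).round(4))
print("sptop",ray(*D(373,314),b,.123).round(4))
o=get_obs();print(o["tool_rot"],o["position"]);print(np.array(w["cam_to_world"]).round(3),w["mtx"])
```

```text
drum [0.4509 0.1606 0.06  ] [0.452  0.1515 0.06  ]
flange [0.6485 0.1901 0.01  ] [0.6472 0.1799 0.01  ]
cap [0.482  0.3143 0.026 ] [0.4853 0.3072 0.026 ]
plate [ 0.5093 -0.1064  0.026 ] [ 0.506  -0.1175  0.026 ]
sptop [ 0.4998 -0.1237  0.123 ]
[[-1.81878517e-05  1.00000000e+00  1.28477641e-05]
 [ 1.00000000e+00  1.81877513e-05  7.80797869e-06]
 [ 7.80774502e-06  1.28479061e-05 -1.00000000e+00]] [6.50003793e-01 2.23061852e-05 4.04662933e-01]
[[ 1.     0.     0.     0.649]
 [ 0.    -0.968 -0.251  0.073]
 [-0.     0.251 -0.968  0.384]
 [ 0.     0.     0.     1.   ]] [[375.94426314   0.         280.55810082]
 [  0.         375.94426314 206.88385256]
 [  0.           0.           1.        ]]
```

>>> {"method": "servo_tool", "body": {"rows": "-50 -40 0 0 0; -50 -40 0 0 0; -47 -38 0 0 0; 0 0 0 0 0"}}

```text
clock: 1.55
position: [0.5033, -0.1177, 0.4045]
tool_rot: [[0.004, 1.0, -0.0], [1.0, -0.004, -0.0], [-0.0, -0.0, -1.0]]
wrist_force: [-0.2, 0.1, 1.0]
gripper_width: 0.0941
grasp_force: 0.0
```

Run:
```python
from h import *
c=look("wrist");cv2.imwrite("pics/w1.png",c["pixels"]);np.savez("w1.npz",M=c["cam_to_world"],K=c["mtx"])
print(px([.503,-.12,.123],c),px([.503,-.12,.032],c),get_obs()["position"])
for q in("seat","spindle_top","balls","dogs_top"):
    print(q,[(round(d["score"],2),np.round(d["location"],4)) for d in find_in(q,c)[:2]])
```

```text
[281.5 217.7] [281.3 191.1] [ 0.50456324 -0.11689647  0.40495035]
seat [(0.66, array([ 0.4972, -0.0996,  0.0221]))]
spindle_top [(0.55, array([ 0.4951, -0.0986,  0.0152]))]
balls [(0.57, array([ 0.4979, -0.0965,  0.0187]))]
dogs_top [(0.93, array([ 0.499 , -0.0957,  0.0229]))]
```

View pics/w1.png

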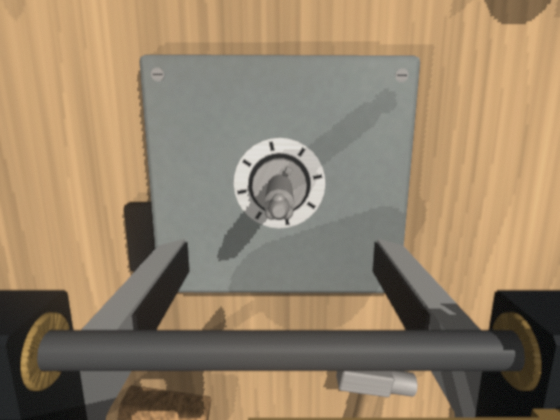

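The wrist view shows the dial ring and plate centred at about (279,183), with the spindle top at (278,209). Enlarging to find the dogs.

Run:
```python
from h import *
im=cv2.imread("pics/w1.png")
A=cv2.resize(im[130:235,225:335],None,fx=5.5,fy=5.5,interpolation=cv2.INTER_CUBIC)
A=cv2.convertScaleAbs(A,alpha=1.3,beta=-20)
cv2.imwrite("pics/w1c.png",A)
z=np.load("w1.npz");c=dict(mtx=z["K"],cam_to_world=z["M"])
g=im.astype(int).sum(2)
m=((g>600)).astype(np.uint8);m[:120]=0;m[240:]=0;m[:,:220]=0;m[:,340:]=0
cs,_=cv2.findContours(m,cv2.RETR_EXTERNAL,cv2.CHAIN_APPROX_NONE);k=max(cs,key=cv2.contourArea)
e=cv2.fitEllipse(cv2.convexHull(k));print(e,ray(*e[0],c,.0205).round(4),ray(278,209,c,.123).round(4))
```

```text
((257.1119384765625, 153.18115234375), (15.905491828918457, 39.129974365234375), 54.14766311645508) [ 0.4799 -0.0851  0.0205] [ 0.5005 -0.1135  0.123 ]
```

View pics/w1c.png

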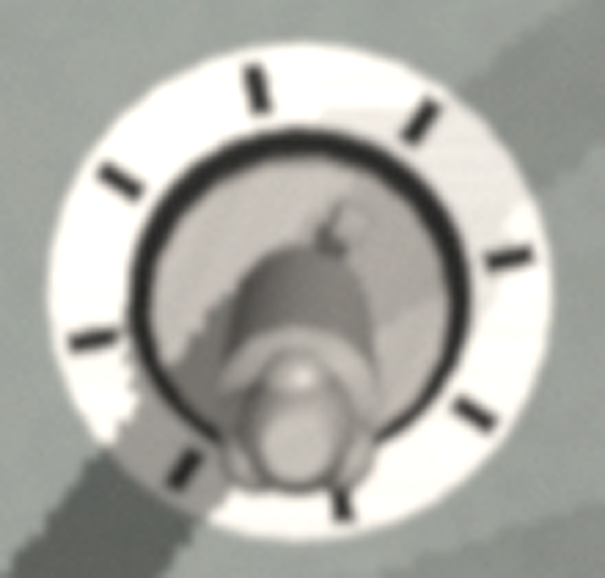

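A dog shows at crop (350,218), with the plate centre at about (299,312), so the dog direction is about 62° (mod 90, -28°). Now to the drum.

>>> {"method": "servo_tool", "body": {"rows": "-10 55 0 0 0; -10 55 0 0 0; -10 55 0 0 0; -11 55 0 0 0; -11 55 0 0 0"}}

```text
clock: 2.42
position: [0.4531, 0.1616, 0.4049]
tool_rot: [[-0.002, 1.0, 0.001], [1.0, 0.002, 0.0], [0.0, 0.001, -1.0]]
wrist_force: [-0.1, 0.1, -0.3]
gripper_width: 0.0939
grasp_force: 0.0
```

>>> {"method": "servo_tool", "body": {"rows": "0 0 0 0 0; 0 0 0 0 0"}}

```text
clock: 2.68
position: [0.4537, 0.1595, 0.4046]
tool_rot: [[-0.002, 1.0, -0.0], [1.0, 0.002, -0.0], [-0.0, -0.0, -1.0]]
wrist_force: [-0.0, 0.8, -0.3]
gripper_width: 0.0941
grasp_force: 0.0
```

Run:
```python
from h import *
z=np.load("w1.npz");c1=dict(mtx=z["K"],cam_to_world=z["M"])
print("ring",ray(279.5,182.9,c1,.0205).round(4))
a=look("scene");b=look("side");w=look("wrist");print(get_obs()["position"])
for n,c in(("w",w),):
    for q in("drum","flange","cap"): print(n,q,[(round(d["score"],2),np.round(d["location"],4),px(d["location"],c)) for d in find_in(q,c)[:3]])
s=lambda c,u,v:cv2.resize(c["pixels"][v-25:v+25,u-22:u+22],(396,450),interpolation=cv2.INTER_CUBIC)
W=cv2.resize(w["pixels"][:300],(792,424))[:,:]
o=np.hstack([s(a0,*p) for a0,p in(({"pixels":cv2.imread("pics/scene0.png")},(379,235)),({"pixels":cv2.imread("pics/side0.png")},(215,214)))])
cv2.imwrite("pics/d2.png",o);cv2.imwrite("pics/w2.png",w["pixels"]);np.savez("w2.npz",M=w["cam_to_world"],K=w["mtx"])
for n,c in(("a",a),("b",b)): np.savez(n+".npz",M=c["cam_to_world"],K=c["mtx"])
```

```text
ring [ 0.5012 -0.1142  0.0205]
[0.45387245 0.15812166 0.40460608]
w drum [(0.94, array([0.4532, 0.1561, 0.0575]), array([280.8, 197. ])), (0.66, array([0.5539, 0.1434, 0.0617]), array([394.3, 212. ]))]
w flange [(0.9, array([0.6408, 0.1909, 0.0032]), array([467.2, 151. ]))]
w cap [(0.91, array([0.4807, 0.3098, 0.0281]), array([312.6,  15.8]))]
```

View pics/d2.png

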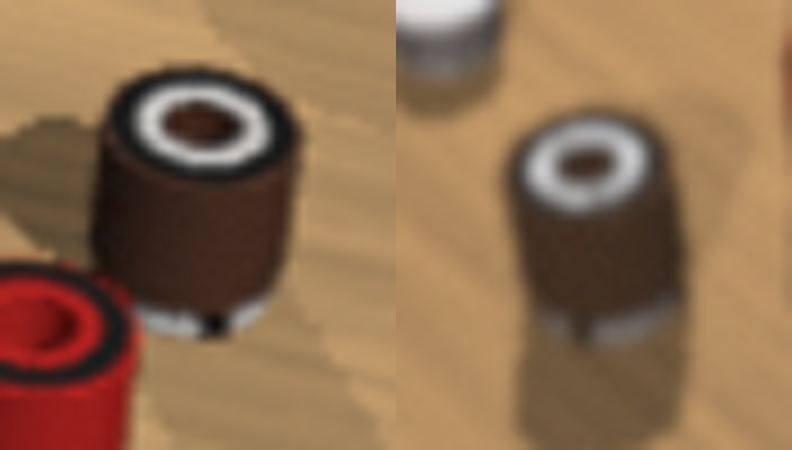

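View pics/w2.png

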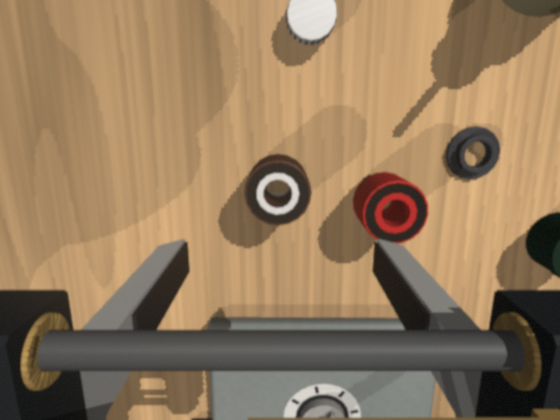

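The drum's notches lie at 36.7° mod 90 by both cameras, so it needs about +25° of turn. Descend and grip, with fingers angled clear of the red drum.

>>> {"method": "servo_tool", "body": {"rows": "-3 1 -40 0.167 0; 0 0 -40 0.167 0; 0 0 -40 0.166 0; 0 0 -40 0 0; 0 0 -33 0 0", "grip_force": 25}}

```text
clock: 3.6
position: [0.4503, 0.1593, 0.2102]
tool_rot: [[-0.478, 0.878, -0.001], [0.878, 0.478, -0.0], [0.0, -0.001, -1.0]]
wrist_force: [0.7, 0.1, 0.4]
gripper_width: 0.0943
grasp_force: 0.0
```

>>> {"method": "servo_tool", "body": {"rows": "0 0 0 0 0.3; 0 0 0 0 0.6; 0 0 0 0 0.6; 0 0 0 0 0.6; 0 0 0 0 0.6"}}

```text
clock: 4.22
position: [0.4509, 0.16, 0.213]
tool_rot: [[-0.48, 0.877, 0.001], [0.877, 0.48, -0.0], [-0.001, 0.001, -1.0]]
wrist_force: [-2.2, -1.6, 7.3]
gripper_width: 0.0596
grasp_force: 25.0
```

>>> {"method": "servo_tool", "body": {"rows": "0 0 30 0 0.6; 0 0 60 0 0.6; 0 0 60 0 0.6; 0 0 0 0 0.6"}}

```text
clock: 4.72
position: [0.4516, 0.1602, 0.367]
tool_rot: [[-0.48, 0.877, 0.011], [0.878, 0.48, 0.001], [-0.004, 0.011, -1.0]]
wrist_force: [0.2, 0.0, -4.5]
gripper_width: 0.0596
grasp_force: 25.0
```

>>> {"method": "servo_tool", "body": {"rows": "10 -40 0 0.088 0.6; 10 -58 0 0.088 0.6; 10 -58 0 0.088 0.6; 10 -58 0 0.088 0.6; 10 -59 0 0.088 0.6"}}

```text
clock: 5.35
position: [0.4996, -0.1146, 0.3591]
tool_rot: [[-0.809, 0.588, -0.003], [0.588, 0.809, 0.002], [0.004, -0.0, -1.0]]
wrist_force: [0.2, 0.3, -3.1]
gripper_width: 0.0598
grasp_force: 25.0
```

>>> {"method": "servo_tool", "body": {"rows": "0 0 0 0 0.6; 0 0 0 0 0.6"}}

```text
clock: 5.6
position: [0.4997, -0.1127, 0.3596]
tool_rot: [[-0.807, 0.591, -0.003], [0.591, 0.807, 0.002], [0.004, -0.0, -1.0]]
wrist_force: [0.1, 1.0, -4.2]
gripper_width: 0.0601
grasp_force: 25.0
```

Run:
```python
from h import *
o=get_obs();print(o["position"],o["wrist_force"],np.round(o["ft_torque"],3),o["gripper_width"],o["qpos"],np.round(o["tool_rot"],3).tolist())
w=look("wrist");s=look("side")
print([(round(d["score"],2),np.round(d["location"],4),px(d["location"],w)) for d in find_in("drum",w)[:3]])
im=np.hstack([cv2.resize(w["pixels"][60:360,130:430],(400,400)),cv2.resize(s["pixels"][150:300,210:360],(400,400))])
cv2.imwrite("pics/w3.png",im);np.savez("w3.npz",M=w["cam_to_world"],K=w["mtx"])
```

```text
[ 0.49973967 -0.11272549  0.35956509] [ 0.10909324  1.03552916 -4.20735449] [-0.021 -0.079 -0.023] 0.0601146020275646 [-4.43523508e-01 -3.28722353e-02  1.94478903e+00  4.17884485e-04
  1.23364895e+00 -1.38272250e+00] [[-0.807, 0.591, -0.003], [0.591, 0.807, 0.002], [0.004, -0.0, -1.0]]
[(0.9, array([ 0.488 , -0.1093,  0.2064]), array([269.6, 279.1])), (0.8, array([0.5395, 0.1121, 0.0241]), array([539.2,  76.2]))]
```

View pics/w3.png

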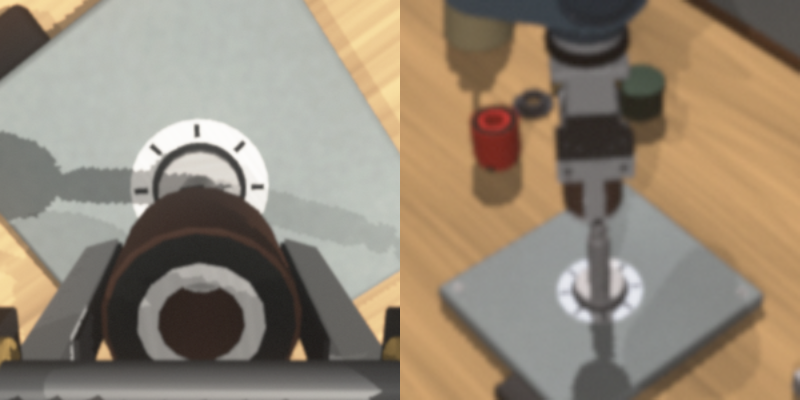

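Run:
```python
from h import *
z=np.load("w3.npz");w=dict(mtx=z["K"],cam_to_world=z["M"])
print(ray(281.5,300.7,w,.2075),ray(279.6,200.6,w,.0205))
```

```text
[ 0.49755755 -0.11063079  0.2075    ] [ 0.50045316 -0.11451439  0.0205    ]
```

>>> {"method": "servo_tool", "body": {"rows": "3 -3.5 -15 0 0.6; 0 0 -5 0 0.6; 0 0 -3 0 0.6; 0 0 -3 0 0.6; 0 0 -3 0 0.6"}}

```text
clock: 6.38
position: [0.5035, -0.1166, 0.3327]
tool_rot: [[-0.808, 0.59, 0.0], [0.59, 0.808, -0.0], [-0.0, 0.0, -1.0]]
wrist_force: [0.6, -0.9, -3.1]
gripper_width: 0.0598
grasp_force: 25.0
```

>>> {"method": "servo_tool", "body": {"rows": "0 0 -3 0 0.6; 0 0 -3 0 0.6; 0 0 -3 0 0.6; 0 0 -3 0 0.6; 0 0 -3 0 0.6"}}

```text
clock: 7.0
position: [0.5034, -0.1166, 0.3175]
tool_rot: [[-0.808, 0.59, -0.0], [0.59, 0.808, -0.0], [-0.0, -0.0, -1.0]]
wrist_force: [0.3, 0.2, -3.4]
gripper_width: 0.06
grasp_force: 25.0
```

>>> {"method": "servo_tool", "body": {"rows": "0 0 -2 0 0.6; 0 0 -2 0 0.6; 0 0 -2 0 0.6; 0 0 -2 0 0.6; 0 0 -2 0 0.6"}}

```text
clock: 7.62
position: [0.5032, -0.1165, 0.3074]
tool_rot: [[-0.808, 0.59, -0.001], [0.59, 0.808, 0.001], [0.001, -0.0, -1.0]]
wrist_force: [-3.1, 1.9, -0.9]
gripper_width: 0.0601
grasp_force: 25.0
```

```bash
python3 -c "
from h import *
o=get_obs();print(o['position'],o['wrist_force'],np.round(o['ft_torque'],3))"
```

```text
[ 0.50319166 -0.11645536  0.30739258] [-3.11206088  1.8911282  -0.86916851] [0.321 0.728 0.048]
```

>>> {"method": "servo_tool", "body": {"rows": "-0.8 0.5 0 0 0.6; 0 0 -2 0 0.6; 0 0 -2 0 0.6; 0 0 0 0 0.6"}}

```text
clock: 8.12
position: [0.5025, -0.1161, 0.3033]
tool_rot: [[-0.808, 0.59, -0.0], [0.59, 0.808, 0.0], [0.0, -0.0, -1.0]]
wrist_force: [-1.0, 0.2, -3.1]
gripper_width: 0.0598
grasp_force: 25.0
```

>>> {"method": "servo_tool", "body": {"rows": "-0.5 0.2 -4 0 0.6; 0 0 -4 0 0.6; 0 0 -4 0 0.6; 0 0 -4 0 0.6; 0 0 -4 0 0.6"}}

```text
clock: 8.75
position: [0.5022, -0.1159, 0.2834]
tool_rot: [[-0.808, 0.59, 0.0], [0.59, 0.808, -0.0], [-0.0, 0.0, -1.0]]
wrist_force: [-1.4, 0.3, -2.4]
gripper_width: 0.0599
grasp_force: 25.0
```

>>> {"method": "servo_tool", "body": {"rows": "0 0 -4 0 0.6; 0 0 -4 0 0.6; 0 0 -4 0 0.6; 0 0 -4 0 0.6; 0 0 -2 0 0.6"}}

```text
clock: 9.38
position: [0.5021, -0.1159, 0.2654]
tool_rot: [[-0.808, 0.59, 0.0], [0.59, 0.808, 0.0], [-0.0, 0.0, -1.0]]
wrist_force: [-0.7, 0.7, -3.5]
gripper_width: 0.0598
grasp_force: 25.0
```

>>> {"method": "servo_tool", "body": {"rows": "0 0 -2 0 0.6; 0 0 -2 0 0.6; 0 0 -1.25 0 0.6; 0 0 -1.25 0 0.6; 0 0 -1.25 0 0.6"}}

```text
clock: 10.0
position: [0.5021, -0.1159, 0.2579]
tool_rot: [[-0.808, 0.59, 0.0], [0.59, 0.808, -0.0], [-0.0, 0.0, -1.0]]
wrist_force: [-0.5, -0.7, -4.5]
gripper_width: 0.06
grasp_force: 25.0
```

>>> {"method": "servo_tool", "body": {"rows": "0 0 -1.25 0 0.6; 0 0 -1.25 0 0.6; 0 0 -1.25 0 0.6; 0 0 -1.25 0 0.6"}}

```text
clock: 10.5
position: [0.5021, -0.1159, 0.2528]
tool_rot: [[-0.808, 0.59, 0.0], [0.59, 0.808, -0.0], [-0.0, 0.0, -1.0]]
wrist_force: [-0.8, 1.1, -3.1]
gripper_width: 0.0598
grasp_force: 25.0
```

>>> {"method": "servo_tool", "body": {"rows": "0 0 -1.2 0 0.6; 0 0 -1.2 0 0.6; 0 0 -1 0 0.6"}}

```text
clock: 10.88
position: [0.5021, -0.1159, 0.2495]
tool_rot: [[-0.808, 0.59, 0.0], [0.59, 0.808, -0.0], [-0.0, -0.0, -1.0]]
wrist_force: [-0.2, 0.8, -3.9]
gripper_width: 0.0596
grasp_force: 25.0
```

>>> {"method": "servo_tool", "body": {"rows": "0 0 -1.2 0 0.6; 0 0 -1.2 0 0.6; 0 0 -1 0 0.6"}}

```text
clock: 11.25
position: [0.5021, -0.1159, 0.246]
tool_rot: [[-0.808, 0.59, 0.0], [0.59, 0.808, -0.0], [-0.0, 0.0, -1.0]]
wrist_force: [-0.5, -0.4, -3.9]
gripper_width: 0.0597
grasp_force: 25.0
```

>>> {"method": "servo_tool", "body": {"rows": "0 0 -1 0 0.6; 0 0 -1 0 0.6"}}

```text
clock: 11.5
position: [0.5023, -0.116, 0.245]
tool_rot: [[-0.808, 0.59, -0.001], [0.59, 0.808, 0.0], [0.001, -0.0, -1.0]]
wrist_force: [-6.1, 2.4, 9.9]
gripper_width: 0.06
grasp_force: 25.0
```

>>> {"method": "servo_tool", "body": {"rows": "0 0 -0.5 0 0.6; 0 0 -0.5 0 0.6"}}

```text
clock: 11.75
position: [0.5025, -0.116, 0.245]
tool_rot: [[-0.808, 0.59, -0.001], [0.59, 0.808, 0.0], [0.001, -0.0, -1.0]]
wrist_force: [-9.5, 2.7, 15.1]
gripper_width: 0.0597
grasp_force: 25.0
```

The drum is home: contact at TCP 0.245, and 0.245 minus the 0.213 grip offset gives 0.032, the seat height. Relieve the load, release, lift, and go to the flange.

>>> {"method": "servo_tool", "body": {"rows": "-0.3 0 1.5 0 0.6; 0 0 0 0 0; 0 0 0 0 0; 0 0 0 0 0"}}

```text
clock: 12.25
position: [0.502, -0.116, 0.2447]
tool_rot: [[-0.807, 0.59, 0.001], [0.59, 0.807, -0.0], [-0.001, 0.0, -1.0]]
wrist_force: [-0.1, -1.0, 0.3]
gripper_width: 0.0866
grasp_force: 0.0
```

>>> {"method": "servo_tool", "body": {"rows": "0 0 10 0 0; 0 0 40 0 0; 0 0 50 0 0; 0 0 30 0 0"}}

```text
clock: 12.75
position: [0.5021, -0.116, 0.3782]
tool_rot: [[-0.808, 0.59, 0.004], [0.59, 0.808, -0.002], [-0.004, 0.001, -1.0]]
wrist_force: [-0.3, 0.6, -0.5]
gripper_width: 0.0941
grasp_force: 0.0
```

Run:
```python
from h import *
w=look("wrist");s=look("side");a=look("scene");o=get_obs();print(o["position"],o["wrist_force"])
im=np.hstack([cv2.resize(w["pixels"][60:360,150:430],(320,343)),cv2.resize(s["pixels"][180:300,230:340],(314,343)),])
cv2.imwrite("pics/w4.png",im)
```

```text
[ 0.50214267 -0.1160123   0.37669798] [ 0.26010509 -0.84971772 -0.97628212]
```

View pics/w4.png

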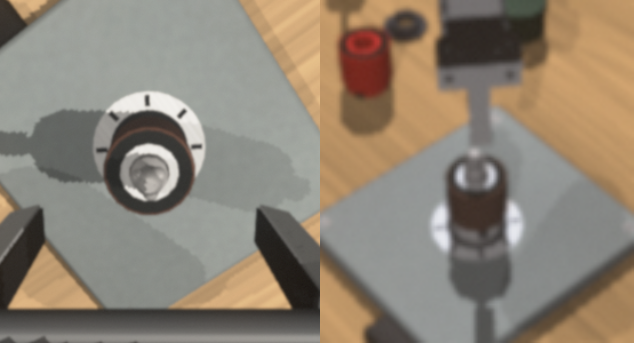

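The drum sits upright round the spindle at left-image (148,175) and low in the side view. Next, the flange.

>>> {"method": "servo_tool", "body": {"rows": "24 40 0 0.06 0; 24 52 0 0.06 0; 24 52 0 0.06 0; 24 52 0 0.06 0; 24 52 0 0.06 0"}}

```text
clock: 13.52
position: [0.6219, 0.1339, 0.3722]
tool_rot: [[-0.946, 0.323, -0.003], [0.323, 0.946, -0.0], [0.003, -0.001, -1.0]]
wrist_force: [-0.1, -0.1, -0.0]
gripper_width: 0.0943
grasp_force: 0.0
```

>>> {"method": "servo_tool", "body": {"rows": "23 55 -40 0 0; 0 0 -40 0 0; 0 0 0 0 0; 0 0 0 0 0"}}

```text
clock: 14.02
position: [0.6419, 0.1795, 0.3001]
tool_rot: [[-0.946, 0.325, -0.0], [0.325, 0.946, -0.0], [0.0, -0.0, -1.0]]
wrist_force: [1.3, -0.1, 1.2]
gripper_width: 0.0941
grasp_force: 0.0
```

```bash
cat >> h.py <<'E'
def dark(c,uv,r,thr,inv=True):
    g=cv2.cvtColor(c["pixels"],cv2.COLOR_BGR2GRAY)
    m=((g<thr) if inv else (g>thr)).astype(np.uint8)
    k=np.zeros_like(m);cv2.circle(k,tuple(int(x) for x in uv),r,1,-1)
    cs,_=cv2.findContours(m*k,cv2.RETR_EXTERNAL,cv2.CHAIN_APPROX_NONE);q=max(cs,key=cv2.contourArea)
    return cv2.fitEllipse(cv2.convexHull(q))
E
python3 - <<'E'
from h import *
w=look("wrist");o=get_obs();print(o["position"],np.round(o["tool_rot"],3).tolist())
for d in find_in("flange",w)[:2]: print(d["score"],d["location"],px(d["location"],w))
for d in silhouettes("flange",w)[:1]:
    m=d["mask"].astype(np.uint8);cs,_=cv2.findContours(m,cv2.RETR_EXTERNAL,cv2.CHAIN_APPROX_NONE)
    e=cv2.fitEllipse(cv2.convexHull(max(cs,key=cv2.contourArea)));print(e,ray(*e[0],w,.005))
cv2.imwrite("pics/w5.png",w["pixels"])
E
```

```text
[0.64227314 0.17944288 0.30131493] [[-0.945, 0.326, 0.002], [0.326, 0.945, 0.0], [-0.002, 0.001, -1.0]]
0.76 [0.642, 0.1897, 0.0036] [292.9 205.7]
((294.10430908203125, 210.11749267578125), (68.19361877441406, 70.2365493774414), 79.5101547241211) [0.64520896 0.18953339 0.005     ]
```

>>> {"method": "servo_tool", "body": {"rows": "2 10 -30 0 0; 0 0 -40 0 0; 0 0 -20 0 0; 0 0 -3 0 0; 0 0 0 0 0", "grip_force": 20}}

```text
clock: 14.8
position: [0.6445, 0.1899, 0.2083]
tool_rot: [[-0.946, 0.325, 0.002], [0.325, 0.946, 0.0], [-0.002, 0.001, -1.0]]
wrist_force: [0.1, 0.3, 0.7]
gripper_width: 0.0939
grasp_force: 0.0
```

```bash
python3 -c "
from h import *
for i in range(3):
  w=look('wrist');o=get_obs();print(o['position'],o['wrist_force'])
cv2.imwrite('pics/w6.png',w['pixels'])"
```

```text
[0.6446713  0.1899536  0.20869953] [-0.2342472   0.65155226  0.38125045]
[0.64462169 0.1900205  0.20875401] [ 0.38468149 -0.91105252  0.05812853]
[0.64453744 0.19002096 0.20860769] [0.11247095 0.28527463 0.70840867]
```

>>> {"method": "servo_tool", "body": {"rows": "0 0 -2.5 0 0.3; 0 0 0 0 0.7; 0 0 0 0 0.7; 0 0 0 0 0.7; 0 0 0 0 0.7"}}

```text
clock: 15.58
position: [0.644, 0.19, 0.2046]
tool_rot: [[-0.946, 0.325, 0.0], [0.325, 0.946, 0.0], [-0.0, 0.0, -1.0]]
wrist_force: [-0.7, -0.2, 0.4]
gripper_width: 0.0475
grasp_force: 0.0
```

>>> {"method": "servo_tool", "body": {"rows": "0 0 0 0 0.7; 0 0 0 0 0.7"}}

```text
clock: 15.82
position: [0.644, 0.19, 0.2045]
tool_rot: [[-0.946, 0.325, 0.0], [0.325, 0.946, -0.0], [-0.0, 0.0, -1.0]]
wrist_force: [-1.2, -0.3, 1.3]
gripper_width: 0.0364
grasp_force: 20.0
```

>>> {"method": "servo_tool", "body": {"rows": "0 0 20 0 0.7; 0 0 60 0 0.7; 0 0 60 0 0.7; 0 0 30 0 0.7; 0 0 0 0 0.7"}}

```text
clock: 16.45
position: [0.6443, 0.1901, 0.3788]
tool_rot: [[-0.946, 0.325, 0.007], [0.325, 0.946, 0.001], [-0.007, 0.003, -1.0]]
wrist_force: [-0.3, -0.5, -1.6]
gripper_width: 0.0364
grasp_force: 19.9
```

Run:
```python
from h import *
w=look('wrist');o=get_obs();print(o['position'],o['wrist_force'],o['gripper_width'])
for d in silhouettes("flange",w)[:2]:
    m=d["mask"].astype(np.uint8);cs,_=cv2.findContours(m,cv2.RETR_EXTERNAL,cv2.CHAIN_APPROX_NONE)
    e=cv2.fitEllipse(cv2.convexHull(max(cs,key=cv2.contourArea)));print(d["score"],e)
cv2.imwrite('pics/w7.png',cv2.resize(w['pixels'][160:360,150:410],(780,600)));np.savez("w7.npz",M=w["cam_to_world"],K=w["mtx"])
```

```text
[0.64372632 0.19002075 0.37548074] [-0.70861324 -0.54933345 -1.77403648] 0.03641188085512144
0.77 ((280.89544677734375, 260.4866943359375), (96.6439208984375, 101.91259765625), 89.54959106445312)
```

View pics/w7.png

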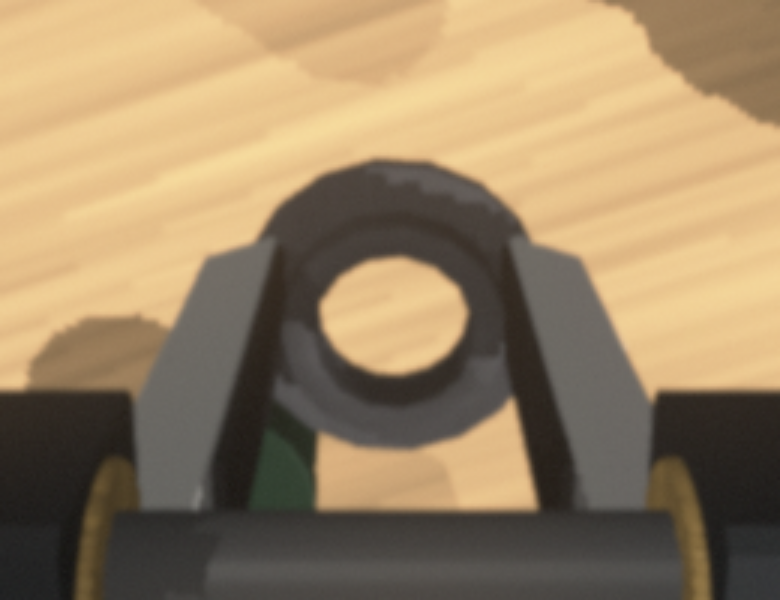

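The flange is held level by its hub, bore centre at crop (395,318), a few mm forward of the pads.

Run:
```python
from h import *
z=np.load("w7.npz");w=dict(mtx=z["K"],cam_to_world=z["M"])
R=np.array([[-.946,.325],[.325,.946]]).T
for u,v,h in((281.7,266,.178),(280.9,260.5,.1735)):
    p=ray(u,v,w,h);print(p,R@(p[:2]-[.6438,.1901])*1000)
```

```text
[0.65026338 0.18984507 0.178     ] [-6.19720646  1.85943091]
[0.64905769 0.18983809 0.1735    ] [-5.05889966  1.4609838 ]
```

>>> {"method": "servo_tool", "body": {"rows": "-24 -40 0 0 0.7; -25 -53 0 0 0.7; -25 -53 0 0 0.7; -25 -53 0 0 0.7; -25 -53 0 0 0.7"}}

```text
clock: 17.18
position: [0.5181, -0.0632, 0.3716]
tool_rot: [[-0.946, 0.324, -0.004], [0.324, 0.946, 0.001], [0.005, -0.0, -1.0]]
wrist_force: [1.1, -0.2, -0.8]
gripper_width: 0.0368
grasp_force: 19.9
```

>>> {"method": "servo_tool", "body": {"rows": "-25 -51 0 0 0.7; 0 0 -20 0 0.7; 0 0 -10 0 0.7; 0 0 -5 0 0.7; 0 0 0 0 0.7"}}

```text
clock: 17.8
position: [0.495, -0.1123, 0.3386]
tool_rot: [[-0.946, 0.324, -0.001], [0.324, 0.946, 0.001], [0.001, 0.0, -1.0]]
wrist_force: [-0.2, 0.8, -0.8]
gripper_width: 0.0362
grasp_force: 19.8
```

Run:
```python
from h import *
w=look('wrist');o=get_obs();print(o['position'],o['wrist_force'],np.round(o["ft_torque"],3))
A=cv2.resize(w['pixels'][200:320,200:360],(800,600),interpolation=cv2.INTER_CUBIC)
cv2.imwrite('pics/w8.png',A);np.savez("w8.npz",M=w["cam_to_world"],K=w["mtx"])
u=.3755-.2045;print(px([.5003,-.114,.123],w))
g=cv2.cvtColor(w["pixels"],cv2.COLOR_BGR2GRAY)[225:305:5,240:325:5];print(g)
```

```text
[ 0.49511684 -0.11245871  0.33922559] [ 0.74797782 -0.11558398 -0.92355509] [ 0.081 -0.075  0.037]
[280.1 257.8]
[[ 44  47  65  67  66  66  65  66  67  67  68  68  99  97 102  67 107]
 [ 50  67  65  64  65  65  63  63  60  60  65  66  67  70  82  75  79]
 [ 68  67  65  65  64  54  55  57  58  57  52  52  56  67  69  67  66]
 [107  61  64  58  56  62  62  63  62  64  63  64  58  51  63  66  98]
 [ 82  51  55  61  65  63  62  64  68  66  64  63  66  60  48  60  68]
 [ 50  53  56  64  61  78  90 100 100  93 106  85  64  61  60  53  43]
 [ 38  45  54  54 164 104  96 107 109 103  88 158 227  63  64  49  39]
 [ 39  47  56  54 246 219  96 107 107 106 117 235 174  55  62  58  41]
 [ 34  52  54  55  57 225  89  99 102  96 227  87  50  50  61  60  39]
 [ 38  68  75  62  55  53  65  96  90  57  52  53  51  55  64  61  38]
 [ 35  72  89  80  64  54  52  54  54  55  53  52  49  52  65  60  36]
 [ 37  64  87  94  63  53  66  58  59  64  81  66  47  67  91  74  38]
 [ 43  71  82  87  73  49  47  64  79  69  49  45  46  78  94  90  50]
 [ 55  96  92  82  86  68  49  43  45  43  46  48  76  83  90  89  69]
 [119 117  97  88  83  84  85  71  63  63  78  82  85  90  86  92 164]
 [149 161 128  97  93  85  85  85  84  83  84  87  87  86 114 180 178]]
```

>>> {"method": "servo_tool", "body": {"rows": "0 0 -4 0 0.7; 0 0 -4 0 0.7; 0 0 -3 0 0.7; 0 0 -2 0 0.7; 0 0 -2 0 0.7"}}

```text
clock: 18.48
position: [0.4948, -0.113, 0.3242]
tool_rot: [[-0.946, 0.325, 0.0], [0.325, 0.946, -0.0], [-0.0, 0.0, -1.0]]
wrist_force: [-0.1, 0.9, -0.0]
gripper_width: 0.0366
grasp_force: 19.8
```

>>> {"method": "servo_tool", "body": {"rows": "0 0 -2 0 0.7; 0 0 -1.5 0 0.7; 0 0 -1.5 0 0.7"}}

```text
clock: 18.85
position: [0.4951, -0.1132, 0.3196]
tool_rot: [[-0.946, 0.325, 0.001], [0.325, 0.946, -0.001], [-0.002, -0.0, -1.0]]
wrist_force: [1.3, -0.2, -0.7]
gripper_width: 0.0362
grasp_force: 20.3
```

>>> {"method": "servo_tool", "body": {"rows": "0 0 -1.5 0 0.7; 0 0 -1.5 0 0.7; 0 0 -1.5 0 0.7"}}

```text
clock: 19.23
position: [0.4949, -0.1131, 0.3148]
tool_rot: [[-0.946, 0.325, 0.001], [0.325, 0.946, -0.0], [-0.001, -0.0, -1.0]]
wrist_force: [2.2, -0.2, -0.5]
gripper_width: 0.0366
grasp_force: 20.2
```

>>> {"method": "servo_tool", "body": {"rows": "0 0 -1.2 0 0.7; 0 0 -1.2 0 0.7; 0 0 -1.2 0 0.7"}}

```text
clock: 19.6
position: [0.4949, -0.113, 0.3112]
tool_rot: [[-0.946, 0.325, 0.0], [0.325, 0.946, -0.0], [-0.0, 0.0, -1.0]]
wrist_force: [2.9, -0.9, -1.0]
gripper_width: 0.0367
grasp_force: 20.1
```

>>> {"method": "servo_tool", "body": {"rows": "0.7 -0.2 0 0 0.7; 0 0 -1.2 0 0.7; 0 0 -1.2 0 0.7; 0 0 -1.2 0 0.7; 0 0 0 0 0.7"}}

```text
clock: 20.23
position: [0.4955, -0.1132, 0.3075]
tool_rot: [[-0.946, 0.325, -0.0], [0.325, 0.946, 0.0], [0.0, 0.0, -1.0]]
wrist_force: [1.1, -0.0, -1.4]
gripper_width: 0.0361
grasp_force: 19.8
```

>>> {"method": "servo_tool", "body": {"rows": "0.3 0 -1.3 0 0.7; 0 0 -1.3 0 0.7; 0 0 -1.3 0 0.7; 0 0 0 0 0.7"}}

```text
clock: 20.72
position: [0.4961, -0.1135, 0.3039]
tool_rot: [[-0.946, 0.325, 0.001], [0.325, 0.946, -0.001], [-0.002, -0.001, -1.0]]
wrist_force: [3.3, -2.0, -0.3]
gripper_width: 0.0362
grasp_force: 20.8
```

>>> {"method": "servo_tool", "body": {"rows": "0 0 -1.3 0 0.7; 0 0 -1.3 0 0.7; 0 0 -1.3 0 0.7"}}

```text
clock: 21.1
position: [0.4961, -0.1135, 0.3002]
tool_rot: [[-0.946, 0.325, 0.002], [0.325, 0.946, -0.001], [-0.002, -0.001, -1.0]]
wrist_force: [3.2, -3.6, 2.2]
gripper_width: 0.0367
grasp_force: 21.5
```

>>> {"method": "servo_tool", "body": {"rows": "0.8 -0.6 0 0 0.7; 0 0 -1 0 0.7; 0 0 0 0 0.7"}}

```text
clock: 21.48
position: [0.4966, -0.1138, 0.2986]
tool_rot: [[-0.946, 0.325, -0.0], [0.325, 0.946, -0.0], [0.0, -0.0, -1.0]]
wrist_force: [4.2, -2.9, 0.6]
gripper_width: 0.0364
grasp_force: 20.8
```

>>> {"method": "servo_tool", "body": {"rows": "0.8 -0.6 0 0 0.7; 0 0 -1 0 0.7; 0 0 -1 0 0.7"}}

```text
clock: 21.85
position: [0.4972, -0.1142, 0.2964]
tool_rot: [[-0.946, 0.325, -0.002], [0.325, 0.946, 0.001], [0.002, 0.0, -1.0]]
wrist_force: [-1.2, -0.4, 6.1]
gripper_width: 0.0362
grasp_force: 21.4
```

The flange landed at underside 0.092, as expected (which also confirms the drum is fully home). Release it and go to the cap.

>>> {"method": "servo_tool", "body": {"rows": "0 0 0.6 0 0.7; 0 0 0 0 0.2; 0 0 0 0 0; 0 0 0 0 0; 0 0 0 0 0"}}

```text
clock: 22.48
position: [0.4974, -0.1144, 0.2974]
tool_rot: [[-0.946, 0.325, -0.0], [0.325, 0.946, 0.0], [0.0, 0.0, -1.0]]
wrist_force: [0.8, -0.5, 1.0]
gripper_width: 0.0731
grasp_force: 0.0
```

>>> {"method": "servo_tool", "body": {"rows": "0 0 10 0 0; 0 0 40 0 0; 0 0 30 0 0; -2 40 0 -0.1 0; -3 60 0 -0.15 0"}}

```text
clock: 23.1
position: [0.4926, -0.0142, 0.379]
tool_rot: [[-0.832, 0.555, 0.003], [0.555, 0.832, -0.001], [-0.003, 0.001, -1.0]]
wrist_force: [0.7, 1.4, -0.2]
gripper_width: 0.0937
grasp_force: 0.0
```

>>> {"method": "servo_tool", "body": {"rows": "-3 62 0 -0.15 0; -3 62 0 -0.15 0; -3 62 0 -0.15 0; -3 62 -30 -0.1 0; 0 62 -30 0 0"}}

```text
clock: 23.72
position: [0.4806, 0.2851, 0.3238]
tool_rot: [[-0.428, 0.904, 0.003], [0.904, 0.428, 0.001], [-0.0, 0.003, -1.0]]
wrist_force: [1.5, -0.8, -0.4]
gripper_width: 0.0942
grasp_force: 0.0
```

>>> {"method": "servo_tool", "body": {"rows": "0 10 -20 0 0; 0 0 0 0 0; 0 0 0 0 0"}}

```text
clock: 24.1
position: [0.4813, 0.2925, 0.3042]
tool_rot: [[-0.428, 0.904, 0.002], [0.904, 0.428, 0.0], [-0.0, 0.002, -1.0]]
wrist_force: [-0.6, 0.7, 0.0]
gripper_width: 0.094
grasp_force: 0.0
```

Run:
```python
from h import *
w=look("wrist");o=get_obs();print(o["position"],np.round(o["tool_rot"],3).tolist(),o["wrist_force"])
for d in find_in("cap",w)[:3]: print(d["score"],d["location"],px(d["location"],w))
for d in silhouettes("cap",w)[:1]:
    m=d["mask"].astype(np.uint8);cs,_=cv2.findContours(m,cv2.RETR_EXTERNAL,cv2.CHAIN_APPROX_NONE)
    e=cv2.fitEllipse(cv2.convexHull(max(cs,key=cv2.contourArea)));print(d["score"],e,ray(*e[0],w,.015))
    t=((cv2.cvtColor(w["pixels"],cv2.COLOR_BGR2GRAY)>190)&(m>0)).astype(np.uint8)
    cs,_=cv2.findContours(t,cv2.RETR_EXTERNAL,cv2.CHAIN_APPROX_NONE);e=cv2.fitEllipse(cv2.convexHull(max(cs,key=cv2.contourArea)));print(e,ray(*e[0],w,.026))
```

```text
[0.48145006 0.29236459 0.3045299 ] [[-0.427, 0.904, 0.002], [0.904, 0.427, 0.001], [-0.0, 0.002, -1.0]] [ 0.18497517 -1.13509249 -0.11970214]
0.65 [0.4798, 0.3123, 0.0263] [290.9 190.8]
0.91 ((291.0356750488281, 186.439208984375), (62.432010650634766, 64.65840911865234), 1.6547714471817017) [0.47983711 0.3132346  0.015     ]
((292.0353088378906, 188.59820556640625), (57.1844367980957, 58.71299362182617), 72.31626892089844) [0.47989088 0.31401807 0.026     ]
```

>>> {"method": "servo_tool", "body": {"rows": "-1.5 21 -30 0 0; 0 0 -40 0 0; 0 0 -25 0 0; 0 0 -4 0 0.3; 0 0 0 0 0.6", "grip_force": 5}}

```text
clock: 24.88
position: [0.48, 0.3138, 0.2051]
tool_rot: [[-0.428, 0.904, 0.001], [0.904, 0.428, 0.001], [-0.0, 0.002, -1.0]]
wrist_force: [-0.5, -0.1, 0.2]
gripper_width: 0.0774
grasp_force: 0.0
```

>>> {"method": "servo_tool", "body": {"rows": "0 0 0 0 0.65; 0 0 0 0 0.65; 0 0 0 0 0.65; 0 0 0 0 0.65"}}

```text
clock: 25.38
position: [0.4795, 0.3141, 0.2044]
tool_rot: [[-0.429, 0.904, 0.001], [0.904, 0.429, 0.0], [-0.0, 0.001, -1.0]]
wrist_force: [-1.0, -0.0, 2.3]
gripper_width: 0.0442
grasp_force: 5.0
```

Open, turn 90° and close again, so the cap is centred both ways.

>>> {"method": "servo_tool", "body": {"rows": "0 0 0 0 0.2; 0 0 0 0 0.2; 0 0 0 0 0.2; 0 0 0 -0.175 0.2; 0 0 0 -0.175 0.2"}}

```text
clock: 26.0
position: [0.4793, 0.3139, 0.2038]
tool_rot: [[-0.087, 0.996, -0.0], [0.996, 0.087, -0.0], [-0.0, -0.0, -1.0]]
wrist_force: [0.1, 1.2, 0.1]
gripper_width: 0.0748
grasp_force: 0.0
```

>>> {"method": "servo_tool", "body": {"rows": "0 0 0 -0.175 0.2; 0 0 0 -0.175 0.2; 0 0 0 -0.175 0.2; 0 0 0 -0.175 0.2; 0 0 0 -0.175 0.2"}}

```text
clock: 26.62
position: [0.4793, 0.3139, 0.2039]
tool_rot: [[0.709, 0.705, -0.0], [0.705, -0.709, -0.0], [-0.0, -0.0, -1.0]]
wrist_force: [0.2, -0.4, -0.1]
gripper_width: 0.075
grasp_force: 0.0
```

>>> {"method": "servo_tool", "body": {"rows": "0 0 0 -0.175 0.2; 0 0 0 -0.17 0.2; 0 0 0 0 0.4; 0 0 0 0 0.6; 0 0 0 0 0.65"}}

```text
clock: 27.25
position: [0.4793, 0.3139, 0.204]
tool_rot: [[0.903, 0.43, -0.0], [0.43, -0.903, -0.0], [-0.0, -0.0, -1.0]]
wrist_force: [0.2, -0.3, -0.2]
gripper_width: 0.0485
grasp_force: 0.0
```

>>> {"method": "servo_tool", "body": {"rows": "0 0 0 0 0.65; 0 0 0 0 0.65; 0 0 0 0 0.65", "grip_force": 30}}

```text
clock: 27.62
position: [0.4793, 0.3139, 0.204]
tool_rot: [[0.903, 0.429, -0.0], [0.429, -0.903, -0.0], [-0.0, 0.0, -1.0]]
wrist_force: [0.6, -0.4, 0.5]
gripper_width: 0.043
grasp_force: 30.0
```

>>> {"method": "servo_tool", "body": {"rows": "0 0 25 0 0.65; 0 0 60 0 0.65; 0 0 60 0 0.65; 0 0 20 0 0.65; -3 -50 0 0 0.65"}}

```text
clock: 28.25
position: [0.4765, 0.2649, 0.3706]
tool_rot: [[0.902, 0.433, 0.003], [0.433, -0.902, 0.001], [0.004, 0.0, -1.0]]
wrist_force: [0.6, -0.6, -0.4]
gripper_width: 0.0431
grasp_force: 30.0
```

>>> {"method": "servo_tool", "body": {"rows": "-3 -58 0 0 0.65; -3 -58 0 0 0.65; -3 -58 0 0 0.65; -3 -58 0 0 0.65; -3 -58 0 0 0.65"}}

```text
clock: 28.88
position: [0.4605, -0.0277, 0.3674]
tool_rot: [[0.903, 0.429, -0.002], [0.429, -0.903, 0.001], [-0.002, -0.002, -1.0]]
wrist_force: [0.8, 0.4, -0.7]
gripper_width: 0.0434
grasp_force: 30.0
```

>>> {"method": "servo_tool", "body": {"rows": "-3 -58 0 0 0.65; -2 -52 0 0 0.65; 0 0 0 0 0.65; 0 0 0 0 0.65"}}

```text
clock: 29.38
position: [0.456, -0.1356, 0.3676]
tool_rot: [[0.903, 0.429, -0.002], [0.429, -0.903, 0.002], [-0.001, -0.002, -1.0]]
wrist_force: [0.2, 0.6, -1.7]
gripper_width: 0.0433
grasp_force: 30.0
```

Run:
```python
from h import *
w=look("wrist");o=get_obs();print(o["position"],np.round(o["tool_rot"],3).tolist(),o["wrist_force"])
p=px([.501,-.115,.123],w);print(p,px([.501,-.115,.106],w))
u,v=[int(x) for x in p];u0,v0=max(0,min(u-70,420)),max(0,min(v-50,315));print(u0,v0)
cv2.imwrite("pics/w9.png",cv2.resize(w["pixels"][v0:v0+105,u0:u0+140],(800,600),interpolation=cv2.INTER_CUBIC));np.savez("w9.npz",M=w["cam_to_world"],K=w["mtx"])
```

```text
[ 0.45614724 -0.13508212  0.36788199] [[0.903, 0.43, -0.002], [0.43, -0.903, 0.001], [-0.001, -0.002, -1.0]] [ 0.17561364  1.00074059 -1.11920428]
[284.4 148.4] [284.2 145.7]
214 98
```

View pics/w9.png

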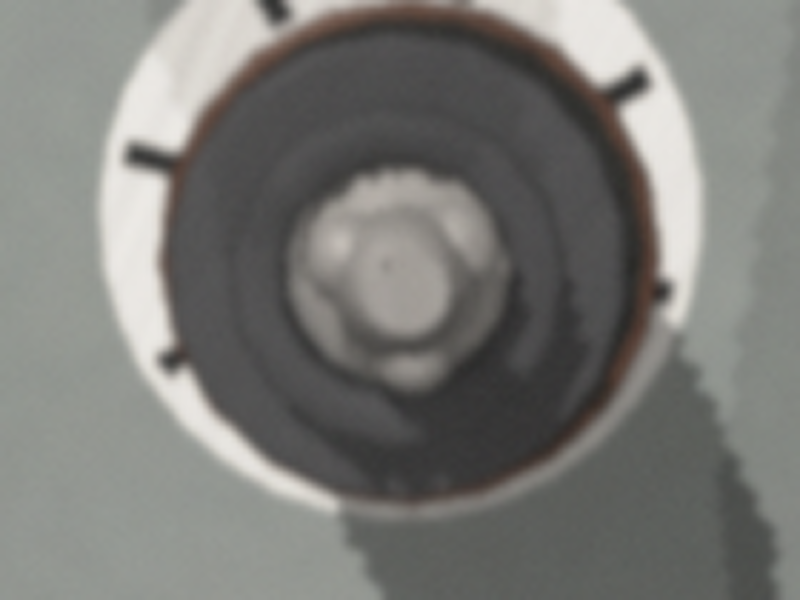

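The view shows the flange hub-up on the drum and the spindle end at crop (402,283). That puts the axis at (0.5015, -0.1148). Bring the cap over it.

>>> {"method": "servo_tool", "body": {"rows": "15 7 0 0 0.65; 30.4 13.5 0 0 0.65; 0 0 -20 0 0.65; 0 0 -14 0 0.65; 0 0 0 0 0.65", "grip_force": 40}}

```text
clock: 30.05
position: [0.5016, -0.1146, 0.3334]
tool_rot: [[0.903, 0.43, -0.003], [0.43, -0.903, 0.001], [-0.002, -0.003, -1.0]]
wrist_force: [0.3, 0.4, -0.7]
gripper_width: 0.0429
grasp_force: 40.0
```

>>> {"method": "servo_tool", "body": {"rows": "0 0 -2 0 0.65; 0 0 -2 0 0.65; 0 0 -1.5 0 0.65; 0 0 -1.5 0 0.65"}}

```text
clock: 30.55
position: [0.5017, -0.1157, 0.3281]
tool_rot: [[0.903, 0.429, 0.0], [0.429, -0.903, -0.0], [0.0, 0.0, -1.0]]
wrist_force: [0.7, 0.8, -0.9]
gripper_width: 0.0429
grasp_force: 40.0
```

>>> {"method": "servo_tool", "body": {"rows": "0 0 -1.2 0 0.65; 0 0 -1.2 0 0.65; 0 0 -1.2 0 0.65; 0 0 0 0 0.65"}}

```text
clock: 31.05
position: [0.5017, -0.1155, 0.3242]
tool_rot: [[0.903, 0.429, -0.0], [0.429, -0.903, 0.0], [-0.0, -0.0, -1.0]]
wrist_force: [-0.8, 0.2, -0.3]
gripper_width: 0.043
grasp_force: 40.0
```

```bash
python3 -c "
from h import *
o=get_obs();print(o['position'],o['wrist_force'],np.round(o['ft_torque'],3))"
```

```text
[ 0.50168622 -0.1155394   0.32421165] [-0.75916706  0.22650273 -0.28395019] [0.034 0.06  0.003]
```

>>> {"method": "servo_tool", "body": {"rows": "0 0 -1 0 0.65; 0 0 -1 0 0.65; 0 0 0 0 0.65"}}

```text
clock: 31.42
position: [0.5019, -0.1157, 0.3227]
tool_rot: [[0.903, 0.429, 0.0], [0.429, -0.903, -0.001], [0.0, 0.001, -1.0]]
wrist_force: [-1.7, -0.1, 1.4]
gripper_width: 0.043
grasp_force: 40.0
```

>>> {"method": "servo_tool", "body": {"rows": "0 0 -1 0 0.65; 0 0 -0.8 0 0.65; 0 0 0 0 0.65"}}

```text
clock: 31.8
position: [0.5021, -0.1158, 0.3217]
tool_rot: [[0.903, 0.429, 0.001], [0.429, -0.903, -0.001], [0.001, 0.001, -1.0]]
wrist_force: [-1.7, -0.1, 5.6]
gripper_width: 0.0432
grasp_force: 40.0
```

>>> {"method": "servo_tool", "body": {"rows": "-0.2 0 -1 0 0.65; 0 0 -1 0 0.65; 0 0 -1 0 0.65"}}

```text
clock: 32.17
position: [0.5019, -0.1158, 0.3189]
tool_rot: [[0.903, 0.429, 0.001], [0.429, -0.903, -0.001], [0.001, 0.002, -1.0]]
wrist_force: [-2.2, -0.5, 4.8]
gripper_width: 0.043
grasp_force: 40.0
```

>>> {"method": "servo_tool", "body": {"rows": "0 0 -1 0 0.65; 0 0 -1 0 0.65; 0 0 -1 0 0.65"}}

```text
clock: 32.55
position: [0.5014, -0.1156, 0.314]
tool_rot: [[0.903, 0.429, -0.0], [0.429, -0.903, -0.0], [-0.0, -0.0, -1.0]]
wrist_force: [-0.0, -1.8, -2.0]
gripper_width: 0.0429
grasp_force: 40.0
```

It has passed the balls and gone slack. On down to the hub, about 4 mm.

>>> {"method": "servo_tool", "body": {"rows": "0 0 -1.2 0 0.65; 0 0 -1.2 0 0.65; 0 0 -1 0 0.65"}}

```text
clock: 32.92
position: [0.5014, -0.1154, 0.3107]
tool_rot: [[0.903, 0.429, -0.001], [0.429, -0.903, 0.001], [-0.0, -0.001, -1.0]]
wrist_force: [0.1, -0.4, -1.0]
gripper_width: 0.0428
grasp_force: 40.0
```

>>> {"method": "servo_tool", "body": {"rows": "0 0 -0.8 0 0.65; 0 0 0 0 0.65"}}

```text
clock: 33.17
position: [0.5016, -0.1154, 0.3105]
tool_rot: [[0.903, 0.429, 0.0], [0.429, -0.903, 0.0], [0.0, -0.0, -1.0]]
wrist_force: [-0.2, -0.1, -0.8]
gripper_width: 0.043
grasp_force: 40.0
```

>>> {"method": "servo_tool", "body": {"rows": "0 0 -0.8 0 0.65; 0 0 -0.8 0 0.65; 0 0 0 0 0.65"}}

```text
clock: 33.55
position: [0.5018, -0.1156, 0.3098]
tool_rot: [[0.903, 0.429, 0.0], [0.429, -0.903, 0.0], [0.0, -0.0, -1.0]]
wrist_force: [-2.5, 1.4, 6.2]
gripper_width: 0.0428
grasp_force: 40.0
```

>>> {"method": "servo_tool", "body": {"rows": "0 0 0.8 0 0.65; 0 0 0.5 0 0.65; 0 0 0 0 0.65"}}

```text
clock: 33.92
position: [0.5015, -0.1156, 0.3099]
tool_rot: [[0.903, 0.429, -0.0], [0.429, -0.903, 0.0], [-0.0, -0.0, -1.0]]
wrist_force: [0.6, -0.3, -0.0]
gripper_width: 0.043
grasp_force: 40.0
```

>>> {"method": "servo_tool", "body": {"rows": "0 0 -0.3 0 0.65; 0 0 0 0 0.3; 0 0 0 0 0; 0 0 0 0 0; 0 0 0 0 0"}}

```text
clock: 34.55
position: [0.5015, -0.1156, 0.3097]
tool_rot: [[0.903, 0.429, -0.0], [0.429, -0.903, -0.0], [-0.0, -0.0, -1.0]]
wrist_force: [0.6, 0.2, 0.3]
gripper_width: 0.0795
grasp_force: 0.0
```

>>> {"method": "servo_tool", "body": {"rows": "0 0 10 0 0; 0 0 40 0 0; 0 0 50 0 0; 0 0 0 0 0"}}

```text
clock: 35.05
position: [0.5025, -0.1159, 0.4154]
tool_rot: [[0.903, 0.429, 0.009], [0.429, -0.903, -0.004], [0.006, 0.008, -1.0]]
wrist_force: [0.7, -0.3, -0.7]
gripper_width: 0.0938
grasp_force: 0.0
```

Run:
```python
from h import *
o=get_obs();print(o["position"],o["wrist_force"],o["gripper_width"])
for n in("wrist","side","scene"):
    c=look(n)
    for q in("cap","flange","drum"): print(n,q,[(round(d["score"],2),np.round(d["location"],3)) for d in find_in(q,c)[:2]])
```

```text
[ 0.50247209 -0.11593379  0.41540165] [ 0.73334136 -0.32155067 -0.65112438] 0.09383460826302649
wrist cap []
wrist flange [(0.84, array([ 0.518, -0.102,  0.095]))]
wrist drum [(0.78, array([ 0.524, -0.112,  0.091])), (0.63, array([0.548, 0.116, 0.052]))]
side cap [(0.65, array([ 0.499, -0.118,  0.134]))]
side flange []
side drum [(0.59, array([0.549, 0.124, 0.052])), (0.51, array([ 0.484, -0.136,  0.069]))]
scene cap [(0.71, array([ 0.511, -0.11 ,  0.134]))]
scene flange []
scene drum [(0.84, array([0.575, 0.14 , 0.048])), (0.79, array([ 0.526, -0.1  ,  0.066]))]
```

```bash
python3 -c "
from cell import *
print(sign_off())"
```

```text
the job is handed in; nothing more can be done
None
```

The drum is home over the dogs, the flange is on it hub up, and the cap has passed the spring balls and sits on the hub. Everything is let go and the job was handed in at about 35 s. The brief push to feel the drum seat peaked at about 15 N, above the 4–8 N light load. I checked the seating by contact height and the cameras, without a pull test on the cap.

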